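Clear the frog knob, feel the duck axle's end float and leave it centred

TASK

One puzzle piece, the star or the fish, is standing in front of the green frog knob of the duck spinner: stand it upright in the wooden tray on the empty side next to the apple, and leave the other piece and everything else as it is. Then take hold of the frog knob and feel the axle's end float: push it gently all the way in until the duck's hub stops against the middle board, then pull it gently all the way out until the hub stops against the near board. Finally leave the axle resting midway between those two stops, so that the duck can turn clear of both boards, and let go.

Things in the scene. Friction and masses are not known exactly. Their poses are not given: they have to be found in the camera images.
- stand: Beech stand of the duck spinner, fixed to the table: a plank 240 x 136 mm, 25 mm thick, with an 18 mm high batten along each long edge, forming a long slot in which three boards stand. Origin: centre of the underside, on the table. x: horizontal, along the axle, from the frog knob towards the tail; z up.
- board_near: Upright birch plywood board next to the frog knob, fixed: 110 mm wide (y), 18 mm thick (x, faces at x = -9 and +9 mm), round-topped, its top 200 mm above the table. A 24 mm hole for the axle is centred 52 mm above its origin. Origin: centre of its underside, 25 mm above the table; axes as the stand's. Its place along the slot varies by some mm.
- board_mid: Second, identical upright board, fixed, beyond the duck; faces at x = -9 and +9 mm of its own frame. The bay between board_near and board_mid, in which the duck turns, is some 70 mm wide and varies, so that the end float is 10 to 18 mm, to be felt.
- board_far: Third, identical upright board, fixed, in which the axle's tail runs, about 30 mm beyond board_mid.
- axle: Loose wooden axle in one piece, 221 mm long, 0.2 to 0.45 kg, its 20 mm rod lying in the boards' 24 mm holes, axis 75 mm above the table. It slides and turns in them with light friction (about 1 to 4 N) and stays where left. On it the red duck has a hub 44 mm in diameter, 56 mm long, whose end faces are the stops. Origin: on the axis, mid-hub. x along the axis, frog to tail.
- frog (a point): Centre of the green frog knob, on the axle's axis: a cylinder 48 mm in diameter, 36 mm long along the axis, with two small eyes on top. It is 86 mm from the axle's origin on the -x side, 24 to 40 mm out from the face of board_near, which rises 125 mm above it: only a gripper leaning away from that board by 25 to 40 degrees has room there.
- hub_near (a point): Centre of the hub's end face towards board_near, on the axle's axis, 28 mm from the axle's origin. The hub touches board_near when this point is at x = +9 mm in board_near's frame.
- hub_far (a point): Centre of the hub's end face towards board_mid, on the axle's axis, 28 mm from the axle's origin. The hub touches board_mid when this point is at x = -9 mm in board_mid's frame.
- star: Yellow wooden star, loose, standing on two of its points: 128 mm wide (x), 122 mm high, 32 mm thick (y); 0.14 to 0.28 kg. Its top point, 16 mm wide at the tip and 40 mm wide 39 mm lower, is over its origin. Origin: middle of the underside; z up. Either it or the fish stands in front of the frog; the other stands on the far side of the spinner.
- fish: Blue wooden fish, loose, standing on its belly: 128 mm long (x from nose to tail), 120 mm high, 32 mm thick (y); 0.15 to 0.31 kg. The back fin at the top, over its origin, is 38 mm long at the very top and wider below. Origin: underside of the belly near mid-length, the nose at x = -62 and the tail at x = +66 mm; z up.
- tray: Open wooden tray, fixed: 210 x 170 mm outside (x, y), 45 mm high, walls and floor 7 mm thick. Origin: centre of the underside, on the table. The apple lies on its +y side; the -y side is empty.
- apple: Red wooden apple with a stem, loose, 66 mm in diameter, 70 mm high, standing in the tray. Origin: centre of its underside. Leave it alone.
- pot: Terracotta-coloured pot of crayons, loose, 76 mm in diameter, 94 mm high with the crayons, near the frog on the robot's side. Origin: centre of its underside. Leave it alone.
- arch: Rainbow arch of three coloured bands, loose, standing: 148 mm long (x), 50 mm deep (y), 74 mm high, beside the spinner on the robot's side. Origin: middle of its underside. Leave it alone.
There are look-alikes about, which are no part of the job. Of the things that look like the fish, take the one that is farthest from the robot's base at the start.

How it is judged:
By the outcome, as a careful person would: the job done as asked, in the order asked, and still so for the second after the job is handed in, with the robot touching nothing.
It also fails if it takes over 58 s, if anything falls off the work surface, if the arm or the gripper's body presses on something with over 40 N, if the wrist force passes 120 N, or if a joint passes its speed limit or range.

ROBOT

A 6-joint arm with a two-finger parallel gripper is mounted at the origin on the work surface. World frame = base frame: x ahead of the robot, y to its left, z up, the work surface at z = 0. Lengths are in m, angles in degrees, forces in N, time in s.
With the tool pointing down it reaches from about 0.375 to 0.9 m from the base axis. Payload 3.1 kg.
Tool frame: the origin (TCP) lies on the centre line of the jaws, within the pads' length; the fingertips stand 8 mm ahead of it and the grasp point (between the pads) lies 11 mm behind it; z points along the fingers, y is the line along which they close (so a half turn about z gives the same grasp; the last joint's range is limited). The gripper opens to 87 mm and grips with 3 to 60 N. Pads are 19 mm wide; open, the fingers measure 117 mm over their backs; the gripper's body (75 mm by 190 mm) begins 51 mm behind the grasp point.
Start: joints at [63.054, 30.224, 82.088, -0, 67.689, -10.227], TCP at [0.18, 0.599, 0.231] pointing down, gripper open.
Joint ranges: [-176.69, 176.69], [-43.24, 126.21], [12.49, 139.97], [-82, 262], [0, 151.66], [-163.58, 163.58]. Speed limits (degrees/s): [159.86, 159.86, 180, 180, 180, 180].

INTERFACE

Orientations are given as a 3x3 rotation matrix whose columns are the frame's x, y, z axes.
In Python, from rig import * gives the robot as it stands.
- The arm moves only by the tool step_arm, never from a script. Its argument "targets" is a list of rows, each a list of 5 numbers: the opening, from -1 (shut) to 1 (fully open), then the shift along the world's x, y, z normalised to -1 to 1, where 1 is 0.25 m, then the turn about the world's z normalised to -1 to 1, where 1 is 180 degrees. In form: [[fingers, x, y, z, turn], ...]. A call has 1 to 20 rows; each row is the pose to reach, as a shift and turn from the pose commanded when the call began, turning the shorter way round; what a row does not reach only later rows make up. A row lasts 1/10 s, in which the tool goes at most 50 mm and 8.59 degrees, less where a joint would pass 70% of its speed; a pose out of reach is approached as far as the arm can. A call with a number of a shift or a turn outside -1 to 1 is refused whole. A call with a gripper value outside its range is refused whole. The fingers move at their own pace and stop on an object; the grip force is fixed at half the most. Time passes only in rows, so rows that repeat a pose let the fingers close. It gives the time, the measured TCP pose, the force, the opening and the grip force at its end, in the units of the state.
- read_state(): the state, without advancing time (a new reading comes with each control period).
- capture(name): name is "side" or "top"; returns a dict with "color" (384x512x3 uint8, red, green, blue), "mtx" (3x3 intrinsics, pixels), "pose" (4x4, takes a point from camera to world coordinates). Camera axes: x right, y down, z forward; pixel columns grow to the right and rows downward; lengths in m; the calibration is good to about 2 mm. A picture is of the moment at which its call begins. There is no depth.
- hand_in(): hands the job in; it is judged then, once.
The state is a dict: "time_s": time; "joint_positions": joint angles; "qvel": joint speeds; "tau": joint torques, N m; "position": TCP position; "tcp_rot": TCP orientation; "force": force on the tool from outside, world axes, zero at the start; "moment": the same for the moment, N m; "opening": opening from 0.0 (shut) to 1.0 (fully open); "grasp_force": force on a finger pad.
Only numpy, scipy, OpenCV 4.12 (cv2) and the standard library are available. Lean on these libraries where they do the work, as an engineer would, in place of code of your own. Each camera call takes 0.05 s, during which the arm holds its last target. There are 200 camera calls.

## Working session

There is one attempt and no reset: what is moved stays moved. The work goes in short steps, Python scripts to look and compute and a tool call to move; the robot and the scene stay as the last step left them, time stands still between calls to the robot, and variables do not carry over. Pictures are saved under pics/ and viewed, at most 10 in all, crops included, and the job is handed in when it is done.

Besides the shell and the picture viewer there is one more tool, called in YAML: its name, and indented under it one key for each argument. step_arm: Moves the arm, as the interface text tells. Scaled input: -1 to 1 covers 0.25 m each way for a shift and 180 degrees each way for a turn. Its arguments: {"type":"object","properties":{"targets":{"type":"array","items":{"type":"array","items":{"type":"number"}}}},"required":["targets"]}

```bash
mkdir -p pics; ls
cat > h.py <<'E'
from rig import *
import numpy as np, cv2
def ray(c,u,v):
    d=np.linalg.inv(c["mtx"])@[u,v,1]; d=c["pose"][:3,:3]@d; return c["pose"][:3,3],d
def onz(c,u,v,z):
    o,d=ray(c,u,v); return o+d*(z-o[2])/d[2]
def proj(c,p):
    T=np.linalg.inv(c["pose"]); q=c["mtx"]@(T[:3,:3]@np.array(p)+T[:3,3]); return q[:2]/q[2]
def tri(c1,p1,c2,p2):
    o1,d1=ray(c1,*p1);o2,d2=ray(c2,*p2)
    s=np.linalg.lstsq(np.c_[d1,-d2],o2-o1,rcond=None)[0]
    a=o1+s[0]*d1;b=o2+s[1]*d2
    return (a+b)/2,np.linalg.norm(a-b)
E
python3 - <<'E'
from h import *
import pickle
C={n:capture(n) for n in("side","top")}
pickle.dump(C,open("c0.pkl","wb"))
for n in C:
    cv2.imwrite(f"pics/{n}0.png",cv2.resize(C[n]["color"][:,:,::-1],(800,600),interpolation=cv2.INTER_CUBIC))
    print(n,C[n]["mtx"].round(1).tolist(),C[n]["pose"].round(3).tolist())
s=read_state();print(s)
E
```

```text
pics
side [[479.5, 0.0, 251.4], [0.0, 479.5, 190.2], [0.0, 0.0, 1.0]] [[0.999, 0.033, -0.03, 0.574], [0.045, -0.652, 0.757, -1.099], [0.005, -0.758, -0.653, 1.043], [0.0, 0.0, 0.0, 1.0]]
top [[354.0, 0.0, 261.1], [0.0, 354.0, 190.4], [0.0, 0.0, 1.0]] [[0.026, -0.992, 0.122, 0.42], [-0.999, -0.024, 0.021, -0.0], [-0.018, -0.122, -0.992, 1.046], [0.0, 0.0, 0.0, 1.0]]
{'time_s': 0.1, 'joint_positions': array([ 6.30524465e+01,  3.02733164e+01,  8.21502355e+01, -1.04240790e-03,
        6.76882568e+01, -1.02267249e+01]), 'qvel': array([ 0.00449999, -0.04912824, -0.13397709,  0.11414338, -0.14421848,
       -0.04538019]), 'tau': array([-9.97366874e-05, -4.40986562e+01, -1.77152038e+01,  6.35259342e-02,
        5.32573136e-02, -3.73590797e-05]), 'position': array([0.17948951, 0.59799418, 0.22966632]), 'tcp_rot': array([[-9.57719817e-01,  2.87701229e-01, -8.69333694e-04],
       [ 2.87702353e-01,  9.57718280e-01, -1.74717223e-03],
       [ 3.29913172e-04, -1.92341081e-03, -9.99998096e-01]]), 'force': array([0.16056331, 0.21461805, 0.21192881]), 'moment': array([-0.00640519,  0.03789161, -0.03002587]), 'grasp_force': 0.0, 'opening': 0.9986256187572309}
```

View pics/side0.png

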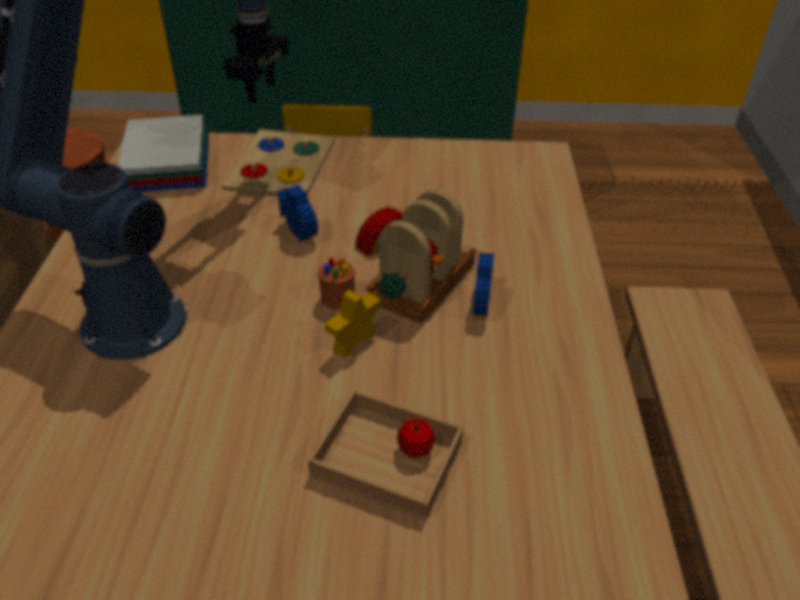

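View pics/top0.png

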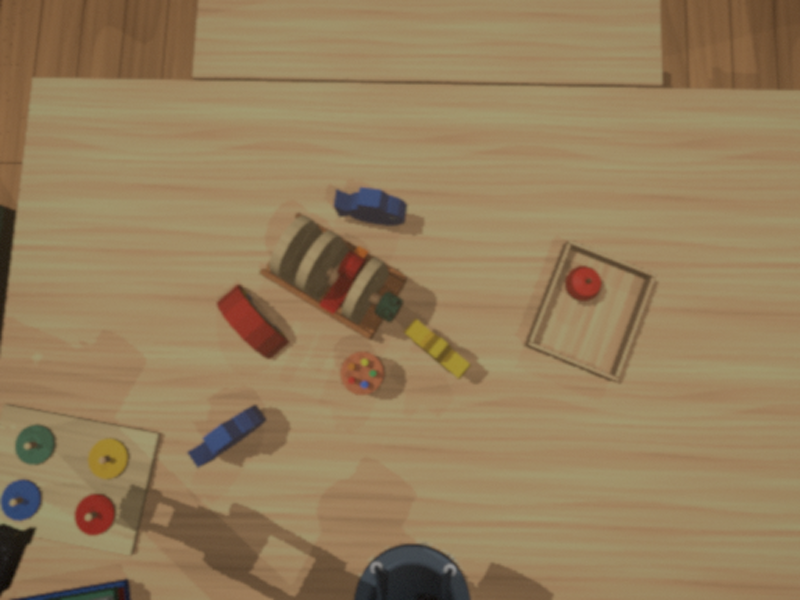

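Side view: frog knob at (392,287), and the yellow star standing in front of it at (352,322). There are two blue fish: one at (297,212) on the robot's side, which is the look-alike, and one at (484,283) beyond the spinner, farthest from the base. In the top view these are at (227,436) and (371,205). The piece to move is therefore the only yellow star, at top (437,347). The tray is at (592,311), with the apple on its left side. I'll confirm in an enlarged crop.

Run:
```python
from h import *
import pickle
C=pickle.load(open("c0.pkl","rb"))
def crop(n,x0,x1,y0,y1,k):
    im=C[n]["color"][y0:y1,x0:x1,::-1]; im=cv2.convertScaleAbs(im,alpha=1.5,beta=10)
    im=cv2.resize(im,None,fx=k,fy=k,interpolation=cv2.INTER_CUBIC)
    return im
cv2.imwrite("pics/topc.png",crop("top",160,310,130,245,5))
cv2.imwrite("pics/sidec.png",crop("side",195,325,115,235,5))
for n in C:
    h=cv2.cvtColor(C[n]["color"],cv2.COLOR_RGB2HSV)
    for nm,lo,hi in(("yel",(20,170,60),(32,255,255)),("grn",(65,80,15),(95,255,255)),("red",(0,200,60),(4,255,255)),("blue",(105,150,40),(125,255,255))):
        m=cv2.inRange(h,lo,hi); k,l,st,ce=cv2.connectedComponentsWithStats(m)
        for i in range(1,k):
            if st[i][4]>60 : print(n,nm,st[i].tolist(),ce[i].round(1),[x.round(1) if hasattr(x,'round') else x for x in map(np.array,cv2.minAreaRect(np.argwhere(l==i)[:,::-1].astype(np.float32)))])
```

```text
side yel [46, 0, 67, 59, 3167] [78.3 30.2] [array([79., 29.]), array([66., 58.]), np.float64(0.0)]
side yel [331, 0, 166, 68, 9708] [410.5  31.9] [array([413.5,  33.5]), array([ 67., 165.]), np.float64(90.0)]
side yel [181, 67, 56, 20, 983] [209.1  75.9] [array([208.5,  76.5]), array([19., 55.]), np.float64(90.0)]
side yel [177, 107, 18, 10, 138] [185.6 111.5] [array([185.5, 111.5]), array([ 9., 17.]), np.float64(90.0)]
side yel [208, 185, 36, 43, 870] [225.6 205. ] [array([226.2, 205.9]), array([30.8, 44.9]), np.float64(32.3)]
side grn [103, 0, 233, 111, 15885] [228.9  39.9] [array([219.,  55.]), array([110., 232.]), np.float64(90.0)]
side grn [244, 176, 15, 15, 154] [250.8 182.3] [array([250.9, 182.8]), array([14.2, 13.6]), np.float64(18.4)]
side red [155, 106, 15, 8, 65] [162.1 109.4] [array([162.1, 109.5]), array([ 6.4, 14.4]), np.float64(81.9)]
side red [229, 133, 28, 25, 243] [240.8 143.4] [array([240.6, 143.7]), array([13.1, 31. ]), np.float64(43.5)]
side red [255, 268, 23, 24, 382] [265.9 279.3] [array([266. , 279.5]), array([23., 22.]), np.float64(90.0)]
side blue [179, 120, 23, 32, 397] [190.4 134.1] [array([189.9, 135.1]), array([31.8, 16.8]), np.float64(67.4)]
side blue [304, 163, 11, 36, 257] [308.9 180. ] [array([308.9, 180.4]), array([ 7.5, 35.6]), np.float64(6.6)]
top yel [260, 205, 27, 24, 282] [272.8 216.9] [array([272.8, 216.7]), array([27. , 11.1]), np.float64(39.8)]
top yel [282, 225, 17, 15, 145] [290.1 231.9] [array([289.8, 231.8]), array([16.3,  9.9]), np.float64(45.0)]
top yel [57, 282, 24, 24, 403] [ 69.2 293.2] [array([ 68.5, 293.5]), array([23., 23.]), np.float64(90.0)]
top grn [38, 377, 35, 7, 100] [ 55.5 380.7] [array([ 55., 381.]), array([ 4. , 34.2]), np.float64(80.0)]
```

View pics/topc.png

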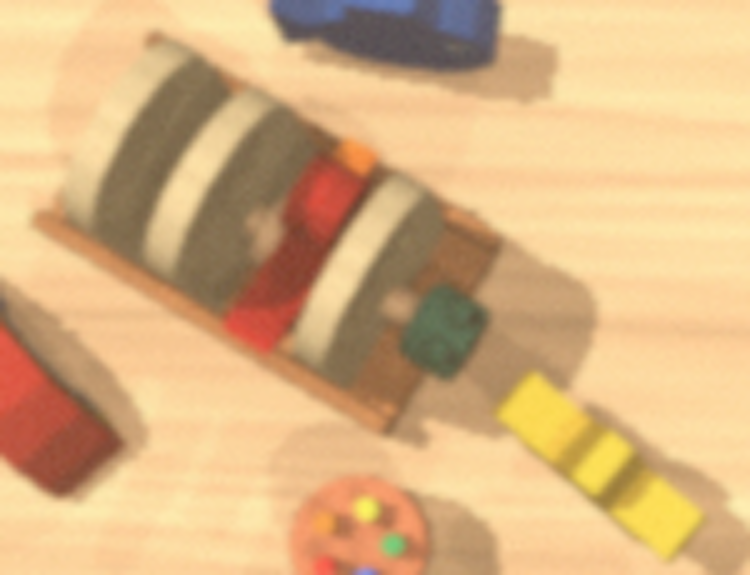

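View pics/sidec.png

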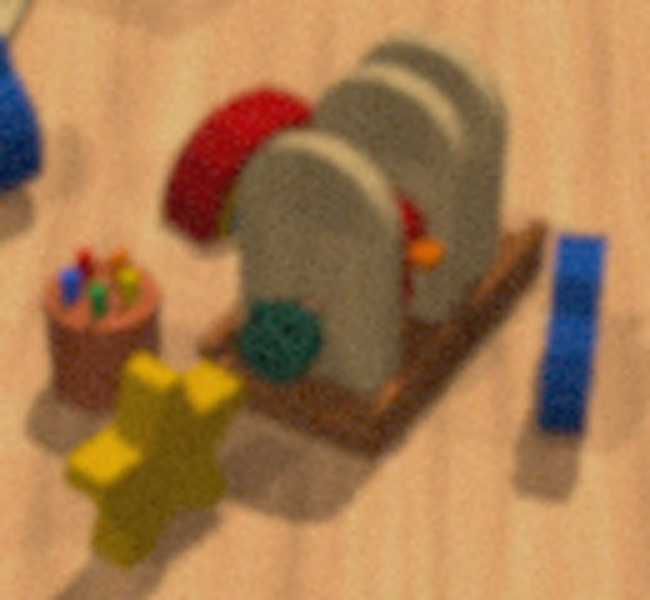

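Top crop: star tip face centre (604,463), arm ends (516,391) and (686,539), frog quad about (445,330), near-board outer face foot (348,388). Side crop: tip (151,371), frog (282,340). The yellow star is clearly the piece in front of the frog, and the far fish is separate.

Run:
```python
from h import *
import pickle
C=pickle.load(open("c0.pkl","rb")); t,s=C["top"],C["side"]
tc=lambda u,v:(160+(u+.5)/5-.5,130+(v+.5)/5-.5)
sc=lambda u,v:(195+(u+.5)/5-.5,115+(v+.5)/5-.5)
tf=lambda u,v:(u*.64,v*.64)
print("tip",tri(t,tc(604,463),s,sc(151,371)),onz(t,*tc(604,463),.122))
a=onz(t,*tc(516,391),.072);b=onz(t,*tc(686,539),.072);d=b-a
print("arms",a,b,np.linalg.norm(d),np.degrees(np.arctan2(d[1],d[0])),(a+b)/2)
st=[onz(t,*tc(*p),.043) for p in((500,243),(388,430),(37,217),(155,37))]
st=np.array(st);print("stand",st.round(4).tolist(),st.mean(0))
for i,j in((0,3),(1,2),(0,1)):
    e=st[j]-st[i];print(np.linalg.norm(e),np.degrees(np.arctan2(e[1],e[0])))
print("frog",tri(t,tc(445,330),s,sc(282,340)),[onz(t,*tc(*p),z) for p,z in(((440,285),.075),((488,315),.075),((448,378),.075),((400,345),.075))])
print("foot",onz(t,*tc(348,388),.03), tri(t,tc(348,388),s,sc(240,300)))
# tray outer top corners
tr=np.array([onz(t,*tf(*p),.045) for p in((570,243),(653,275),(620,380),(528,345))]);print("tray",tr.round(4).tolist(),tr.mean(0))
for i,j in((0,1),(1,2),(2,3),(3,0)):
    e=tr[j]-tr[i];print(np.linalg.norm(e),np.degrees(np.arctan2(e[1],e[0])))
print("apple",tri(t,tf(584,283),s,(265.9,279.3)))
print("pot",onz(t,*tc(362,530),.07))
# tray crop
im=cv2.convertScaleAbs(t["color"][145:255,330:430,::-1],alpha=1.5,beta=10)
cv2.imwrite("pics/tray.png",cv2.resize(im,None,fx=5,fy=5,interpolation=cv2.INTER_CUBIC))
```

```text
tip (array([ 0.45183308, -0.03290073,  0.12541651]), np.float64(0.0009652309843005414)) [ 0.45146967 -0.03308817  0.122     ]
arms [0.49144165 0.01437003 0.072     ] [ 0.41305721 -0.08030862  0.072     ] 0.12291528450800412 -129.6213509523564 [ 0.45224943 -0.0329693   0.072     ]
stand [[0.5783, 0.0262, 0.043], [0.4696, 0.0868, 0.043], [0.5872, 0.2939, 0.043], [0.6952, 0.231, 0.043]] [0.58258225 0.15945609 0.043     ]
0.23581145491941194 60.27524273405521
0.23818285723968394 60.420152087139535
0.12446658636722499 150.86892871656232
frog (array([0.52457724, 0.05430589, 0.0794602 ]), np.float64(0.002187479406141259)) [array([0.54895781, 0.0579457 , 0.075     ]), array([0.53288008, 0.03088427, 0.075     ]), array([0.49744399, 0.05193155, 0.075     ]), array([0.51502948, 0.07899609, 0.075     ])]
foot [0.49379784 0.1118053  0.03      ] (array([0.49358337, 0.10809266, 0.06689095]), np.float64(0.004932810778421955))
tray [[0.651, -0.274, 0.045], [0.595, -0.4236, 0.045], [0.4043, -0.3602, 0.045], [0.4622, -0.1972, 0.045]] [ 0.5280994  -0.31373653  0.045     ]
0.1597413359353217 -110.52311079049309
0.2009672468485554 161.61754247548578
0.17300957189227395 70.45071500449824
0.20384814353181513 -22.13570554169614
apple (array([ 0.57911682, -0.29834671,  0.04537527]), np.float64(0.0037552675983448186))
pot [0.41320573 0.09679357 0.07      ]
```

View pics/tray.png

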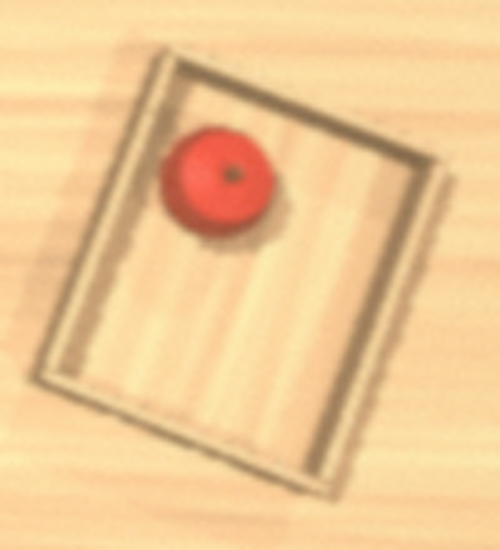

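step_arm:
  targets:
    - [1,0.36,-1,0.12,-0.31]
    - [1,0.36,-1,0.12,-0.31]
    - [1,0.36,-1,0.12,-0.31]
    - [1,0.36,-1,0.12,-0.31]
    - [1,0.36,-1,0.12,-0.31]
    - [1,0.36,-1,0.12,-0.31]
    - [1,0.36,-1,0.12,-0.31]
    - [1,0.36,-1,0.12,-0.31]

```text
time_s: 0.9
position: [0.27, 0.3478, 0.2606]
tcp_rot: [[-0.299, 0.954, -0.0], [0.954, 0.299, -0.0], [0.0, -0.0, -1.0]]
force: [-0.2, 0.2, -0.3]
opening: 0.998
grasp_force: 0.0
```

step_arm:
  targets:
    - [1,0.36,-1,0,-0.317]
    - [1,0.36,-1,0,-0.317]
    - [1,0.36,-1,0,-0.317]
    - [1,0.36,-1,0,-0.317]
    - [1,0.36,-1,0,-0.317]
    - [1,0.36,-1,0,-0.317]
    - [1,0.36,-1,0,-0.317]
    - [1,0.36,-1,0,-0.317]

```text
time_s: 1.7
position: [0.36, 0.0982, 0.2604]
tcp_rot: [[0.637, 0.771, -0.001], [0.771, -0.637, 0.0], [-0.0, -0.001, -1.0]]
force: [-0.2, 0.3, 0.1]
opening: 0.998
grasp_force: 0.0
```

step_arm:
  targets:
    - [1,0.366,-0.528,0,0]
    - [1,0.366,-0.528,0,0]
    - [1,0.366,-0.528,0,0]
    - [1,0.366,-0.528,0,0]
    - [1,0.366,-0.528,0,0]
    - [1,0.366,-0.528,0,0]
    - [1,0.366,-0.528,0,0]

```text
time_s: 2.4
position: [0.4497, -0.0316, 0.2603]
tcp_rot: [[0.635, 0.773, -0.002], [0.773, -0.635, 0.001], [-0.0, -0.002, -1.0]]
force: [0.6, 0.4, 0.7]
opening: 0.998
grasp_force: 0.0
```

Run:
```python
from h import *
import pickle
s=read_state();y=s["tcp_rot"][:,1];print(s["time_s"],s["position"],np.degrees(np.arctan2(y[1],y[0])),s["tcp_rot"][:,2],s["joint_positions"].round(1))
t=pickle.load(open("c0.pkl","rb"))["top"]
P=[(168,50),(448,160),(335,497),(35,378)]
tr=np.array([onz(t,330+u/5-.4,145+v/5-.4,.045) for u,v in P]);print("tray",tr.round(4).tolist(),tr.mean(0))
for i,j in((0,1),(1,2),(2,3),(3,0)):
    e=tr[j]-tr[i];print(np.linalg.norm(e),np.degrees(np.arctan2(e[1],e[0])))
```

```text
2.4 [ 0.44974379 -0.03157459  0.2602559 ] -39.403130841663184 [-1.85556014e-03  9.31562963e-04 -9.99997845e-01] [-18.3  14.4 103.8   0.   61.9  21.1]
tray [[0.6536, -0.2694, 0.045], [0.5933, -0.4271, 0.045], [0.4021, -0.3596, 0.045], [0.4637, -0.1935, 0.045]] [ 0.52817917 -0.31241784  0.045     ]
0.16882003933314277 -110.90477594377842
0.20285766746509162 160.55459359302642
0.17722059410627686 69.62734683707785
0.2044632036507458 -21.80896704588322
```

step_arm:
  targets:
    - [1,0,0,-0.12,0]
    - [1,0,0,-0.26,0]
    - [1,0,0,-0.4,0]
    - [1,0,0,-0.54,0]
    - [1,0,0,-0.64,0]
    - [1,0,0,-0.686,0]
    - [1,0,0,-0.686,0]
    - [1,0,0,-0.686,0]

```text
time_s: 3.2
position: [0.451, -0.0325, 0.0895]
tcp_rot: [[0.636, 0.772, -0.0], [0.772, -0.636, 0.0], [-0.0, -0.0, -1.0]]
force: [-1.0, 0.6, -0.2]
opening: 0.998
grasp_force: 0.0
```

step_arm:
  targets:
    - [0,0,0,0,0]
    - [-0.3,0,0,0,0]
    - [-1,0,0,0,0]
    - [-1,0,0,0,0]
    - [-1,0,0,0,0]
    - [-1,0,0,0,0]
    - [-1,0,0,0,0]
    - [-1,0,0,0,0]
    - [-1,0,0,0,0]
    - [-1,0,0,0,0]

```text
time_s: 4.2
position: [0.4513, -0.0335, 0.089]
tcp_rot: [[0.637, 0.771, -0.0], [0.771, -0.637, -0.0], [-0.0, 0.0, -1.0]]
force: [0.6, 0.5, -0.4]
opening: 0.367
grasp_force: 29.9
```

step_arm:
  targets:
    - [-1,0,0,0.05,0]
    - [-1,0,0,0.15,0]
    - [-1,0,0,0.28,0]
    - [-1,0,0,0.4,0]
    - [-1,0.02,-0.1,0.4,-0.03]
    - [-1,0.04,-0.22,0.4,-0.06]
    - [-1,0.06,-0.34,0.4,-0.09]
    - [-1,0.08,-0.46,0.4,-0.12]
    - [-1,0.1,-0.58,0.4,-0.16]
    - [-1,0.12,-0.7,0.4,-0.2]
    - [-1,0.14,-0.82,0.4,-0.24]
    - [-1,0.16,-0.92,0.4,-0.28]
    - [-1,0.18,-1,0.4,-0.31]
    - [-1,0.2,-1,0.4,-0.34]
    - [-1,0.202,-1,0.4,-0.37]
    - [-1,0.202,-1,0.4,-0.395]
    - [-1,0.202,-1,0.4,-0.395]

```text
time_s: 5.9
position: [0.501, -0.2829, 0.1881]
tcp_rot: [[0.936, -0.353, -0.002], [-0.353, -0.936, 0.002], [-0.002, -0.001, -1.0]]
force: [0.5, 1.0, -2.6]
opening: 0.362
grasp_force: 29.9
```

step_arm:
  targets:
    - [-1,0,-0.08,0,0]
    - [-1,0,-0.18,0,0]
    - [-1,0,-0.25,0,0]
    - [-1,0,-0.258,0,0]
    - [-1,0,-0.258,0,0]
    - [-1,0,-0.258,-0.1,0]
    - [-1,0,-0.258,-0.2,0]
    - [-1,0,-0.258,-0.27,0]
    - [-1,0,-0.258,-0.31,0]
    - [-1,0,-0.258,-0.33,0]
    - [-1,0,-0.258,-0.33,0]

```text
time_s: 7.0
position: [0.5017, -0.3474, 0.1063]
tcp_rot: [[0.936, -0.353, -0.001], [-0.353, -0.936, 0.001], [-0.001, -0.001, -1.0]]
force: [0.0, 0.0, -1.5]
opening: 0.368
grasp_force: 29.9
```

Run:
```python
from h import *
C={n:capture(n) for n in("side","top")}
a=C["top"]["color"][120:260,320:440,::-1];b=C["side"]["color"][220:345,180:310,::-1]
im=np.hstack([cv2.resize(a,(390,455)),cv2.resize(b,(400,455))])
cv2.imwrite("pics/pl.png",cv2.convertScaleAbs(im,alpha=1.5,beta=10))
```

```text
(no output)
```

View pics/pl.png

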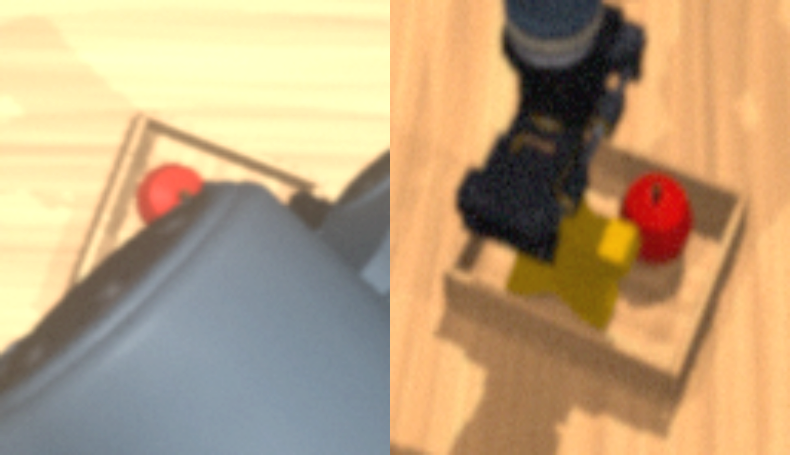

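The star is over the tray, clear of the apple (side crop: apple (655,215), star (580,265) inside the near wall). I'll lower the last 10 mm and release.

step_arm:
  targets:
    - [-1,0,0,-0.016,0]
    - [-1,0,0,-0.028,0]
    - [-1,0,0,-0.036,0]
    - [-1,0,0,-0.04,0]
    - [-1,0,0,-0.04,0]

```text
time_s: 7.6
position: [0.5017, -0.3479, 0.0964]
tcp_rot: [[0.936, -0.353, -0.0], [-0.353, -0.936, 0.0], [-0.0, -0.0, -1.0]]
force: [-0.4, -0.2, -1.8]
opening: 0.364
grasp_force: 29.9
```

step_arm:
  targets:
    - [-1,0,0,-0.004,0]
    - [-1,0,0,-0.006,0]
    - [-1,0,0,-0.006,0]

```text
time_s: 7.9
position: [0.5018, -0.3481, 0.096]
tcp_rot: [[0.936, -0.353, 0.0], [-0.353, -0.936, -0.0], [0.0, 0.0, -1.0]]
force: [-1.8, 1.2, 5.4]
opening: 0.366
grasp_force: 29.9
```

step_arm:
  targets:
    - [0.3,0,0,0,0]
    - [0.3,0,0,0,0]
    - [0.3,0,0,0,0]
    - [0.3,0,0,0.02,0]
    - [0.3,0,0,0.1,0]
    - [0.3,0,0,0.25,0]
    - [0.6,0,0,0.4,0]
    - [1,0,0,0.55,0]
    - [1,0,0,0.55,0]

```text
time_s: 8.8
position: [0.5047, -0.3506, 0.239]
tcp_rot: [[0.936, -0.353, 0.009], [-0.353, -0.936, -0.009], [0.012, 0.005, -1.0]]
force: [1.3, 0.5, -0.0]
opening: 0.841
grasp_force: 0.0
```

Run:
```python
from h import *
import pickle
C={n:capture(n) for n in("side","top")}
pickle.dump(C,open("c1.pkl","wb"))
a=C["top"]["color"][130:245,160:310,::-1];b=C["side"]["color"][220:345,180:310,::-1]
im=np.hstack([cv2.resize(a,(420,322)),cv2.resize(b,(335,322))])
cv2.imwrite("pics/pl2.png",cv2.convertScaleAbs(im,alpha=1.5,beta=10))
s=read_state();print(s["position"],s["joint_positions"].round(1))
```

```text
[ 0.50209369 -0.34824011  0.2338464 ] [-45.2  28.9  84.1   0.   66.9  65.5]
```

View pics/pl2.png

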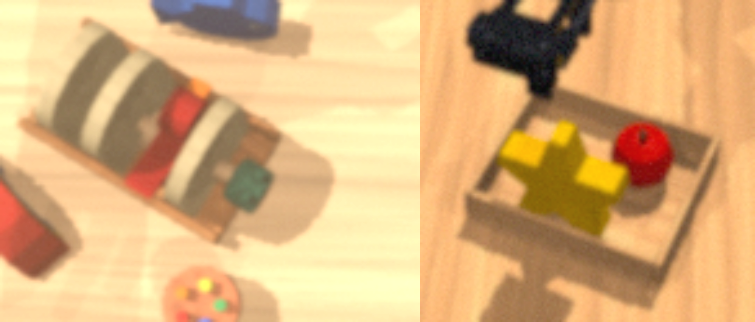

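The star is upright in the tray beside the apple, and the rest is unchanged. Next, the frog. The gripper can only point down, so I'll grip the outer part of the knob, about 17 mm out from its centre. The 75 mm body then clears the board.

step_arm:
  targets:
    - [0.6,0,0.15,0,0.04]
    - [0.6,0,0.3,0,0.08]
    - [0.6,0,0.45,0,0.12]
    - [0.6,0,0.6,0,0.16]
    - [0.6,0,0.75,0,0.2]
    - [0.6,0,0.9,0,0.24]
    - [0.6,0,1,0,0.28]
    - [0.6,0,1,0,0.3]

```text
time_s: 9.7
position: [0.4995, -0.0939, 0.2307]
tcp_rot: [[0.831, 0.556, -0.005], [0.556, -0.831, 0.003], [-0.003, -0.006, -1.0]]
force: [-0.6, 0.3, -0.3]
opening: 0.8
grasp_force: 0.0
```

step_arm:
  targets:
    - [0.6,0.02,0.15,0,0.04]
    - [0.6,0.04,0.3,0,0.08]
    - [0.6,0.053,0.45,0,0.12]
    - [0.6,0.053,0.52,0,0.15]
    - [0.6,0.053,0.551,0,0.15]
    - [0.6,0.053,0.551,0,0.15]
    - [0.6,0.053,0.551,0,0.15]

```text
time_s: 10.4
position: [0.5147, 0.0391, 0.2319]
tcp_rot: [[0.497, 0.868, -0.001], [0.868, -0.497, -0.0], [-0.001, -0.001, -1.0]]
force: [0.2, 0.5, -0.1]
opening: 0.801
grasp_force: 0.0
```

step_arm:
  targets:
    - [0.6,0,0,-0.08,0]
    - [0.6,0,0,-0.18,0]
    - [0.6,0,0,-0.26,0]
    - [0.6,0,0,-0.3,0]
    - [0.6,0,0,-0.32,0]
    - [0.6,0,0,-0.32,0]

```text
time_s: 11.0
position: [0.515, 0.0392, 0.1523]
tcp_rot: [[0.496, 0.868, -0.001], [0.868, -0.496, 0.0], [-0.0, -0.001, -1.0]]
force: [-0.3, -0.0, -0.5]
opening: 0.799
grasp_force: 0.0
```

Run:
```python
from h import *
s=read_state();y=s["tcp_rot"][:,1];print(s["position"],np.degrees(np.arctan2(y[1],y[0])),s["joint_positions"].round(1),s["force"])
C=capture("side")
cv2.imwrite("pics/fr.png",cv2.resize(cv2.convertScaleAbs(C["color"][110:230,190:320,::-1],alpha=1.5,beta=10),None,fx=5,fy=5,interpolation=cv2.INTER_CUBIC))
```

```text
[0.5150466  0.03919753 0.15226207] -29.753507007163787 [ -8.1  28.5 102.   -0.   49.6  21.7] [-0.34528712 -0.03805329 -0.48440412]
```

View pics/fr.png

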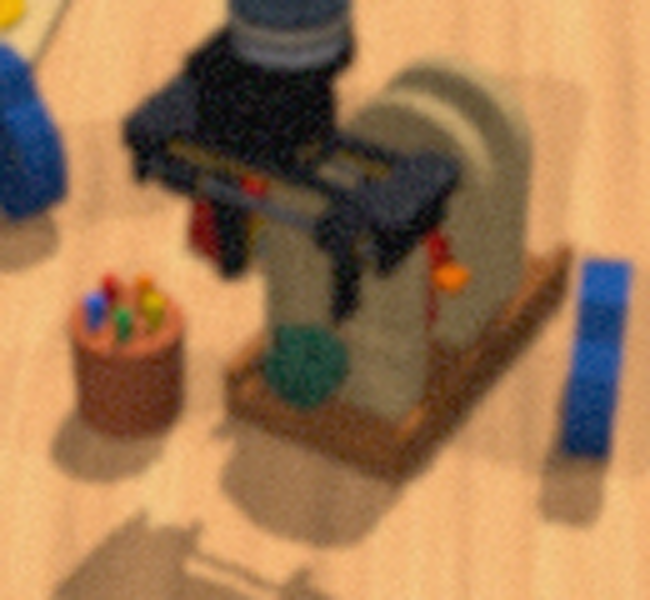

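The jaws (235,265) and (345,305) straddle the frog at (305,365), and the body hangs clear of the board. I'll descend and close.

step_arm:
  targets:
    - [0.6,0,0,-0.08,0]
    - [0.6,0,0,-0.16,0]
    - [0.6,0,0,-0.24,0]
    - [0.6,0,0,-0.3,0]
    - [0.6,0,0,-0.33,0]
    - [0.6,0,0,-0.33,0]
    - [0.6,0,0,-0.33,0]

```text
time_s: 11.75
position: [0.5158, 0.0397, 0.0708]
tcp_rot: [[0.495, 0.869, 0.002], [0.869, -0.495, -0.0], [0.001, 0.002, -1.0]]
force: [-0.1, 0.4, 0.2]
opening: 0.803
grasp_force: 0.0
```

step_arm:
  targets:
    - [0.3,0,0,0,0]
    - [0.2,0,0,0,0]
    - [0.1,0,0,0,0]
    - [0,0,0,0,0]
    - [-1,0,0,0,0]
    - [-1,0,0,0,0]
    - [-1,0,0,0,0]
    - [-1,0,0,0,0]
    - [-1,0,0,0,0]

```text
time_s: 12.65
position: [0.5154, 0.0397, 0.0702]
tcp_rot: [[0.495, 0.869, 0.001], [0.869, -0.495, -0.0], [0.0, 0.001, -1.0]]
force: [0.7, -1.7, 2.5]
opening: 0.543
grasp_force: 30.0
```

step_arm:
  targets:
    - [-1,0.002,0.0035,0,0]
    - [-1,0.004,0.007,0,0]
    - [-1,0.006,0.0104,0,0]
    - [-1,0.008,0.0139,0,0]
    - [-1,0.008,0.0139,0,0]

```text
time_s: 13.15
position: [0.5173, 0.0432, 0.0702]
tcp_rot: [[0.495, 0.869, 0.001], [0.869, -0.495, -0.0], [0.0, 0.001, -1.0]]
force: [0.3, -4.6, 4.2]
opening: 0.54
grasp_force: 30.0
```

step_arm:
  targets:
    - [-1,0.001,0.0017,0,0]
    - [-1,0.002,0.0035,0,0]
    - [-1,0.002,0.0035,0,0]

```text
time_s: 13.45
position: [0.5178, 0.044, 0.0702]
tcp_rot: [[0.495, 0.869, 0.001], [0.869, -0.495, -0.0], [0.0, 0.001, -1.0]]
force: [0.3, -4.6, 4.2]
opening: 0.543
grasp_force: 30.0
```

step_arm:
  targets:
    - [-1,0.001,0.0017,0,0]
    - [-1,0.002,0.0035,0,0]
    - [-1,0.003,0.0052,0,0]
    - [-1,0.004,0.007,0,0]
    - [-1,0.004,0.007,0,0]

```text
time_s: 13.95
position: [0.5188, 0.0458, 0.0701]
tcp_rot: [[0.495, 0.869, 0.001], [0.869, -0.495, -0.0], [0.0, 0.001, -1.0]]
force: [0.1, -4.2, 6.1]
opening: 0.539
grasp_force: 30.0
```

step_arm:
  targets:
    - [-1,0.001,0.0017,0,0]
    - [-1,0.002,0.0035,0,0]
    - [-1,0.003,0.0052,0,0]
    - [-1,0.003,0.0052,0,0]

```text
time_s: 14.35
position: [0.5196, 0.0471, 0.0702]
tcp_rot: [[0.495, 0.869, 0.001], [0.869, -0.495, -0.0], [0.0, 0.001, -1.0]]
force: [1.1, -5.6, 4.3]
opening: 0.542
grasp_force: 30.0
```

step_arm:
  targets:
    - [-1,0.001,0.0017,0,0]
    - [-1,0.002,0.0035,0,0]
    - [-1,0.002,0.0035,0,0]

```text
time_s: 14.65
position: [0.5199, 0.0476, 0.0702]
tcp_rot: [[0.495, 0.869, 0.0], [0.869, -0.495, -0.001], [-0.001, 0.001, -1.0]]
force: [0.6, -6.4, 5.9]
opening: 0.542
grasp_force: 30.0
```

step_arm:
  targets:
    - [-1,0.001,0.0017,0,0]
    - [-1,0.002,0.0035,0,0]
    - [-1,0.002,0.0035,0,0]

```text
time_s: 14.95
position: [0.5199, 0.0477, 0.0702]
tcp_rot: [[0.494, 0.869, -0.001], [0.869, -0.494, -0.002], [-0.002, 0.0, -1.0]]
force: [-1.7, -9.5, 5.9]
opening: 0.543
grasp_force: 30.0
```

step_arm:
  targets:
    - [-1,0.001,0.0017,0,0]
    - [-1,0.002,0.0035,0,0]
    - [-1,0.002,0.0035,0,0]
    - [-1,0.002,0.0035,0,0]

```text
time_s: 15.35
position: [0.5199, 0.0478, 0.0702]
tcp_rot: [[0.494, 0.87, -0.002], [0.87, -0.494, -0.003], [-0.004, -0.0, -1.0]]
force: [-2.8, -12.6, 7.4]
opening: 0.543
grasp_force: 30.0
```

Run:
```python
from h import *
s=read_state();u=np.array([.495,.869,0]);print(s["position"],s["position"]@u*1e3,s["force"],s["moment"],s["force"]@u)
```

```text
[0.51988543 0.04775963 0.07019306] 298.8464000909782 [ -2.84707035 -12.62780706   7.4433528 ] [-2.30925346  0.43627848 -0.17236906] -12.382864164411389
```

A clear stop: the TCP stands still at s = 298.8 mm while the axial force rises. Now I'll pull out.

step_arm:
  targets:
    - [-1,-0.002,-0.0035,0,0]
    - [-1,-0.004,-0.007,0,0]
    - [-1,-0.006,-0.0104,0,0]
    - [-1,-0.008,-0.0139,0,0]
    - [-1,-0.01,-0.0174,0,0]
    - [-1,-0.012,-0.0209,0,0]
    - [-1,-0.014,-0.0243,0,0]
    - [-1,-0.016,-0.0278,0,0]
    - [-1,-0.018,-0.0313,0,0]
    - [-1,-0.02,-0.0348,0,0]
    - [-1,-0.02,-0.0348,0,0]

```text
time_s: 16.45
position: [0.5159, 0.0409, 0.07]
tcp_rot: [[0.495, 0.869, 0.0], [0.869, -0.495, -0.0], [0.0, 0.0, -1.0]]
force: [3.1, 1.5, 3.2]
opening: 0.542
grasp_force: 30.0
```

step_arm:
  targets:
    - [-1,-0.001,-0.0017,0,0]
    - [-1,-0.002,-0.0035,0,0]
    - [-1,-0.003,-0.0052,0,0]
    - [-1,-0.004,-0.007,0,0]
    - [-1,-0.004,-0.007,0,0]

```text
time_s: 16.95
position: [0.5149, 0.0392, 0.0701]
tcp_rot: [[0.495, 0.869, 0.0], [0.869, -0.495, -0.0], [-0.0, 0.0, -1.0]]
force: [4.3, 1.5, 2.6]
opening: 0.54
grasp_force: 30.0
```

```bash
cat > r.py <<'E'
from h import *
s=read_state();u=np.array([.495,.869,0]);print(s["time_s"],(s["position"]@u*1e3).round(2),s["position"].round(4),s["force"].round(1),(s["force"]@u).round(1),s["tcp_rot"][:,2].round(4))
E
python3 r.py
```

```text
16.95 288.96 [0.5149 0.0392 0.0701] [4.3 1.5 2.6] 3.4 [ 3.e-04 -2.e-04 -1.e+00]
```

Already 9.9 mm out from the in-stop. Continuing gently.

step_arm:
  targets:
    - [-1,-0.001,-0.0017,0,0]
    - [-1,-0.002,-0.0035,0,0]
    - [-1,-0.003,-0.0052,0,0]
    - [-1,-0.004,-0.007,0,0]
    - [-1,-0.004,-0.007,0,0]

```text
time_s: 17.45
position: [0.5138, 0.0375, 0.0701]
tcp_rot: [[0.495, 0.869, 0.0], [0.869, -0.495, -0.0], [-0.0, 0.0, -1.0]]
force: [4.2, 1.4, 2.0]
opening: 0.542
grasp_force: 30.0
```

step_arm:
  targets:
    - [-1,-0.001,-0.0017,0,0]
    - [-1,-0.002,-0.0035,0,0]
    - [-1,-0.002,-0.0035,0,0]

```text
time_s: 17.75
position: [0.5132, 0.0367, 0.07]
tcp_rot: [[0.495, 0.869, -0.0], [0.869, -0.495, -0.0], [-0.0, 0.0, -1.0]]
force: [4.2, 1.1, 1.4]
opening: 0.538
grasp_force: 30.0
```

step_arm:
  targets:
    - [-1,-0.001,-0.0017,0,0]
    - [-1,-0.002,-0.0035,0,0]
    - [-1,-0.002,-0.0035,0,0]

```text
time_s: 18.05
position: [0.5128, 0.0359, 0.0701]
tcp_rot: [[0.495, 0.869, 0.0], [0.869, -0.495, 0.0], [0.0, 0.0, -1.0]]
force: [5.3, 1.5, 2.6]
opening: 0.54
grasp_force: 30.0
```

```bash
python3 r.py
```

```text
18.05 285.03 [0.5128 0.0359 0.0701] [5.3 1.5 2.6] 3.9 [ 2.e-04  1.e-04 -1.e+00]
```

step_arm:
  targets:
    - [-1,-0.001,-0.0017,0,0]
    - [-1,-0.002,-0.0035,0,0]
    - [-1,-0.002,-0.0035,0,0]

```text
time_s: 18.35
position: [0.5128, 0.0357, 0.0702]
tcp_rot: [[0.495, 0.869, 0.001], [0.869, -0.495, 0.001], [0.002, 0.001, -1.0]]
force: [6.7, 4.1, 2.3]
opening: 0.541
grasp_force: 30.0
```

step_arm:
  targets:
    - [-1,-0.001,-0.0017,0,0]
    - [-1,-0.002,-0.0035,0,0]
    - [-1,-0.002,-0.0035,0,0]

```text
time_s: 18.65
position: [0.5129, 0.0356, 0.0703]
tcp_rot: [[0.495, 0.869, 0.003], [0.869, -0.495, 0.002], [0.003, 0.001, -1.0]]
force: [7.4, 8.3, 2.3]
opening: 0.537
grasp_force: 30.0
```

```bash
python3 r.py
```

```text
18.65 284.8 [0.5129 0.0356 0.0703] [7.4 8.3 2.3] 10.9 [ 0.0028  0.0019 -1.    ]
```

Out-stop at s = 284.8 mm, so the end float is 14.0 mm (within 10–18). The midpoint is s = 291.8 mm.

step_arm:
  targets:
    - [-1,0.002,0.0035,0,0]
    - [-1,0.004,0.007,0,0]
    - [-1,0.006,0.0104,0,0]
    - [-1,0.008,0.0139,0,0]
    - [-1,0.01,0.0174,0,0]
    - [-1,0.012,0.0209,0,0]
    - [-1,0.014,0.0243,0,0]
    - [-1,0.016,0.0278,0,0]
    - [-1,0.0173,0.0304,0,0]
    - [-1,0.0173,0.0304,0,0]
    - [-1,0.0173,0.0304,0,0]

```text
time_s: 19.75
position: [0.5149, 0.0403, 0.07]
tcp_rot: [[0.494, 0.869, -0.003], [0.869, -0.494, -0.002], [-0.003, -0.001, -1.0]]
force: [1.3, -6.0, 3.8]
opening: 0.539
grasp_force: 30.0
```

```bash
python3 r.py
```

```text
19.75 289.89 [0.5149 0.0403 0.07  ] [ 1.3 -6.   3.8] -4.5 [-0.0027 -0.0019 -1.    ]
```

step_arm:
  targets:
    - [-1,0,0,0,0]
    - [-1,0,0,0,0]
    - [-1,0,0,0,0]
    - [-1,0,0,0,0]
    - [-1,0,0,0,0]

```text
time_s: 20.25
position: [0.5149, 0.0403, 0.07]
tcp_rot: [[0.495, 0.869, -0.003], [0.869, -0.495, -0.002], [-0.003, -0.001, -1.0]]
force: [1.6, -6.2, 5.4]
opening: 0.541
grasp_force: 30.0
```

```bash
python3 r.py
```

```text
20.25 289.88 [0.5149 0.0403 0.07  ] [ 1.6 -6.2  5.4] -4.6 [-0.0027 -0.0018 -1.    ]
```

step_arm:
  targets:
    - [-1,0.001,0.0017,0,0]
    - [-1,0.002,0.0035,0,0]
    - [-1,0.003,0.0052,0,0]
    - [-1,0.0038,0.0066,0,0]
    - [-1,0.0038,0.0066,0,0]

```text
time_s: 20.75
position: [0.5158, 0.0418, 0.07]
tcp_rot: [[0.494, 0.869, -0.003], [0.869, -0.494, -0.002], [-0.003, -0.001, -1.0]]
force: [1.5, -5.3, 5.1]
opening: 0.542
grasp_force: 30.0
```

```bash
python3 r.py
```

```text
20.75 291.65 [0.5158 0.0418 0.07  ] [ 1.5 -5.3  5.1] -3.9 [-0.0028 -0.0021 -1.    ]
```

step_arm:
  targets:
    - [-1,-0.0012,-0.0021,0,0]
    - [-1,-0.0024,-0.0042,0,0]
    - [-1,-0.0024,-0.0042,0,0]

```text
time_s: 21.05
position: [0.5158, 0.0418, 0.07]
tcp_rot: [[0.495, 0.869, -0.001], [0.869, -0.495, -0.001], [-0.001, -0.001, -1.0]]
force: [2.0, -5.3, 4.4]
opening: 0.538
grasp_force: 30.0
```

```bash
python3 r.py
```

```text
21.05 291.64 [0.5158 0.0418 0.07  ] [ 2.  -5.3  4.4] -3.6 [-1.4e-03 -6.0e-04 -1.0e+00]
```

step_arm:
  targets:
    - [-1,-0.001,-0.0017,0,0]
    - [-1,-0.0016,-0.0028,0,0]
    - [-1,-0.0016,-0.0028,0,0]

```text
time_s: 21.35
position: [0.5158, 0.0417, 0.07]
tcp_rot: [[0.495, 0.869, -0.0], [0.869, -0.495, 0.0], [-0.0, -0.0, -1.0]]
force: [1.6, -2.2, 4.6]
opening: 0.54
grasp_force: 30.0
```

```bash
python3 r.py
```

```text
21.35 291.6 [0.5158 0.0417 0.07  ] [ 1.6 -2.2  4.6] -1.1 [-4.e-04  0.e+00 -1.e+00]
```

step_arm:
  targets:
    - [0.3,0,0,0,0]
    - [0.6,0,0,0,0]
    - [0.6,0,0,0,0]
    - [0.6,0,0,0,0]
    - [0.6,0,0,0,0]
    - [0.6,0,0,0,0]

```text
time_s: 21.95
position: [0.5157, 0.0418, 0.0699]
tcp_rot: [[0.495, 0.869, -0.001], [0.869, -0.495, 0.0], [-0.0, -0.001, -1.0]]
force: [0.8, 0.4, 0.6]
opening: 0.796
grasp_force: 0.0
```

step_arm:
  targets:
    - [0.6,-0.01,-0.02,0.03,0]
    - [0.6,-0.02,-0.04,0.1,0]
    - [0.6,-0.04,-0.06,0.2,0]
    - [0.6,-0.04,-0.06,0.35,0]
    - [0.6,-0.04,-0.06,0.5,0]
    - [0.6,-0.04,-0.06,0.68,0]
    - [0.6,-0.04,-0.2,0.75,0]
    - [0.6,-0.04,-0.4,0.75,0]
    - [0.6,-0.04,-0.6,0.75,0]
    - [0.6,-0.04,-0.8,0.75,0]
    - [0.6,-0.04,-0.8,0.75,0]

```text
time_s: 23.05
position: [0.5065, -0.165, 0.2584]
tcp_rot: [[0.501, 0.865, 0.003], [0.865, -0.501, -0.004], [-0.002, 0.004, -1.0]]
force: [0.2, 0.5, 0.9]
opening: 0.803
grasp_force: 0.0
```

Run:
```python
from h import *
C={n:capture(n) for n in("side","top")}
a=C["top"]["color"][130:245,160:310,::-1];b=C["side"]["color"][110:345,170:320,::-1]
im=np.hstack([cv2.resize(a,(420,322)),cv2.resize(b,(365,572))[:322] if 0 else cv2.resize(b,(206,322))])
im=cv2.convertScaleAbs(im,alpha=1.5,beta=10)
cv2.imwrite("pics/end.png",cv2.resize(im,None,fx=1.25,fy=1.25))
s=read_state();print(s["time_s"],s["position"],s["force"])
```

```text
23.15 [ 0.50530229 -0.15962707  0.25772892] [-0.12136793  0.32396383 -1.31865776]
```

View pics/end.png

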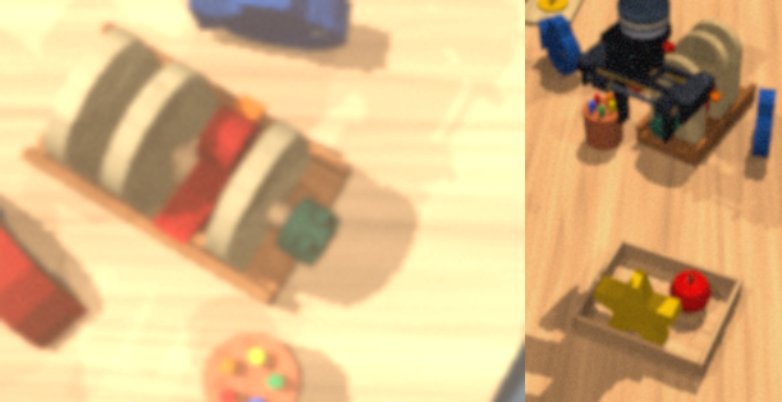

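The star stands in the tray beside the apple at (635,300). The frog at (307,232) is free, and the duck sits clear of both boards. Nothing else has moved, and the gripper is away from everything. Handing in.

step_arm:
  targets:
    - [0.6,0,0,0,0]
    - [0.6,0,0,0,0]
    - [0.6,0,0,0,0]

```text
time_s: 23.45
position: [0.5059, -0.1569, 0.2576]
tcp_rot: [[0.493, 0.87, -0.0], [0.87, -0.493, 0.0], [0.0, -0.0, -1.0]]
force: [0.4, -1.1, -0.3]
opening: 0.801
grasp_force: 0.0
```

```bash
python3 -c "
from rig import *
print(hand_in())"
```

```text
the job is handed in; nothing more can be done
None
```

The star stands upright in the tray beside the apple; I felt both stops (end float about 14 mm), left the axle within about 0.2 mm of midway, let go, and handed in at 23.5 s; no verdict came back.

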